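# Close and lock the clamp bar of a lab shaker on two flasks

### The job

Get the switched-off shaker ready for these two flasks: first turn its black speed dial back until the white pointer line stands at the green mark on the scale, so that it will start gently. Then pull up the red lock knob at the left end of the near clamp bar, slide the bar one hole on towards the flasks and let the pin drop fully home, without knocking or pushing about the flasks, the yellow rack or the jar. Finish while still holding the red knob, pressing it down on its collar with some 10 N so that the pin stays engaged while I tighten the other end of the bar.

Things in the scene. Friction and masses are not known exactly. Their poses are not given: they have to be found in the camera images.
- shaker: white bench orbital shaker, switched off, fixed. Origin on the bench under the platform's centre; x points to its back, away from the robot, y to its left, z up. Front console x -243 to -118 mm, top z 75. Platform x -115 to 130, y +-155, top z 108. Rails along x at y +-138, tops z 126. A fixed black rod (16 mm thick, along y, axis x 60, z 144) stands behind the flasks.
- dial (a joint): black speed dial, rad: grows clockwise seen from above, 0 to 4.71; at value q the white pointer line points to 135 deg - q, measured from the shaker's +x towards its +y. The green mark is at 0.942 rad; the dial starts 0.8 to 2.0 rad above it. Stays where it is left (0.04 N m friction).
- dial_grip (a point): on the dial's axis (shaker x -185, y -55, z 102 mm), 8 mm below the top of its upright grip bar: 42 mm long, 12 mm thick, z 80 to 110 mm, on a disc of 44 mm diameter, 4 mm thick. The point's x axis runs along the bar towards the pointer's end; grip across the 12 mm (its y); z up.
- dial_mark (a point): the green mark on the console round the dial, 34 mm from the dial's axis; other scale marks are white
- bar (a joint): near (movable) clamp bar along the shaker's +x, m: 0 = start hole, +0.030 = next hole towards the flasks, 0.060 the one after (flasks in the way). About 1.5 N of friction with the pin out; with the pin in it is locked, with some 1.5 mm play either way. Range -0.025 to 0.075.
- bar_mid (a point): middle of the movable black rubber rod (16 mm thick, 242 mm long, along the shaker's y, axis 36 mm above the platform). Aluminium carriages 32 x 34 mm at its ends (y +-138 mm), tops at world z 153 mm; the right one bears a black thumbscrew, top z 175 mm, not to be used.
- plunger (a joint): lift of the spring lock pin with its red knob, m: 0 = fully home (knob resting on its brass collar), up to 0.013 pulled. The spring pulls it down with 6 N at home, 10 N at full lift. The pin is clear of its hole above 0.008; lowered between holes it rests on the rail at 0.007 to 0.008 and drops in when over a hole.
- lock_knob: red cylindrical pull knob of the lock plunger, 24 mm diameter, 24 mm tall, origin at the centre of its underside (world z 163 mm when home); rides up with the plunger and along with the bar, at the left carriage (shaker y = 138 mm)
- knob_mid (a point): centre of the red knob, 12 mm below its top; world z 175 mm when home; axes as the shaker's
- lock_collar: fixed brass collar, 18 mm diameter, 10 mm tall, under the red knob on the left carriage; the knob rests on it when the pin is home; origin at its underside (world z 153 mm)
- pin_tip (a point): round lower end of the lock pin (7 mm diameter, on the red knob's axis), 45 mm below the knob's underside
- start_hole (a point): mouth of the 10 mm rail hole in which the pin starts, on the left rail's top (world z 126 mm)
- next_hole (a point): mouth of the next hole, 30 mm further along the shaker's +x (away from the robot), same size
- flask_left: empty capped glass conical flask, 250 ml size: 85 mm diameter at the foot, 149 mm tall, cap 41 mm; loose, standing on the platform in front of the fixed rod at shaker x 15 mm, y -5 to 25 mm; origin at the centre of its underside
- flask_right: a second like it, at shaker y -95 to -75 mm; with the bar in the next hole both stand between the rods with about 1.5 mm play either side
- tip_rack: yellow pipette-tip rack, 85 x 122 x 50 mm, loose on the bench to the right; origin at the centre of its underside; leave alone
- jar: capped glass jar, 72 mm diameter, 100 mm tall, loose on the bench to the left; origin at the centre of its underside; leave alone
Not all that is in view belongs to the job. What is shaped like the flask_left but orange is not meant.

How it is judged:
By the outcome, as a careful person would: the job done as asked, in the order asked, and still so for the second after the job is handed in, while the arm keeps its last pose, push and grip.
It also fails if it takes over 67 s, if anything falls off the work surface, if the arm or the gripper's body presses on something with over 40 N, if the wrist force passes 120 N, or if a joint passes its speed limit or range.

### The arm

A 6-joint arm with a two-finger parallel gripper is mounted at the origin on the work surface. World frame = base frame: x ahead of the robot, y to its left, z up, the work surface at z = 0. Lengths are in m, angles in rad, forces in N, time in s.
With the tool pointing down it reaches from about 0.325 to 0.9 m from the base axis. Payload 6.1 kg.
Tool frame: the origin (TCP) lies midway between the tips of the shut fingers; the grasp point (between the pads) lies 19 mm behind it; x points along the fingers, y is the direction in which the jaws open and shut, and the axes are right-handed (so a half turn about x gives the same grasp; the last joint's range is limited). The gripper opens to 85 mm and grips with 20 to 120 N. Pads are 22 mm wide; open, the fingers measure 114 mm over their backs; the gripper's body (76 mm by 85 mm) begins 54 mm behind the grasp point. The pads swing forward as they close: fully open they stand 13 mm farther back than shut.
Start: joints at [-1.398, 0.22, 1.526, -0, 1.395, -0.126], TCP at [0.184, -0.597, 0.231] pointing down, gripper open.
Joint ranges: [-2.98, 2.98], [-0.91, 2.08], [0.09, 2.57], [-1.24, 4.39], [0.2, 2.65], [-2.68, 2.68]. Speed limits (rad/s): [2.57, 2.57, 3.01, 3.14, 3.14, 3.14].

### API

Orientations are given as [roll, pitch, yaw] about the fixed x, y, z axes, in that order (R = Rz(yaw) Ry(pitch) Rx(roll)).
In Python, from plant import movep, move_l, set_joints, gripper_to, hold, inverse_kinematics, observe, get_image, get_calibration, Unreachable, job_done gives the robot as it stands. Calls block until the motion is done:
- movep(position, orientation): joint-space move of the TCP to a pose.
- move_l(position, feed=0.15, rotation=None, max_force=None): straight line of the TCP; rotation=None keeps the orientation; feed is the mean speed in m/s. With max_force (N) it stops when the force on the tool has changed by that much, and returns True; else False.
- set_joints(angles): joint-space move.
- gripper_to(opening, f_grip=None): finger opening in m; f_grip is the grip in N (None keeps the last); returns when the fingers have stopped.
- hold(seconds).
- inverse_kinematics(position, orientation): joint angles nearest the present ones, or None.
- observe(): the state.
- get_image(name): name is "scene" or "top"; returns (picture, depth): 384x512x3 uint8, red, green, blue; 384x512 float32, m along the optical axis (not along the pixel's ray), 0 where there is no reading.
- get_calibration(name): a dict with "intrinsics" (3x3 intrinsics, pixels), "dist_coeffs" ([k1, k2, p1, p2, k3] as OpenCV has them; the pictures are not rectified), "world_from_camera" (4x4, takes a point from camera to world coordinates). Camera axes: x right, y down, z forward; pixel columns grow to the right and rows downward; lengths in m; the calibration is good to about 2 mm. A picture is of the moment at which its call begins. get_calibration takes no time and is no camera call.
A pose or a line that the arm cannot do raises Unreachable and nothing moves.
- job_done(): hands the job in, once; it reports no verdict.
The state is a dict: "time_s": time; "q": joint angles; "joint_velocities": joint speeds; "joint_torque": joint torques, N m; "eef_pos": TCP position; "tcp_rot": TCP orientation; "ft_force": force on the tool from outside, world axes, zero at the start; "torque": the same for the moment, N m; "opening": finger opening in m.
Only numpy, scipy, OpenCV 4.12 (cv2) and the standard library are available. Lean on these libraries where they do the work, as an engineer would, in place of code of your own. Each camera call takes 0.05 s, during which the arm holds its last target. There are 200 camera calls.

## Working session

There is one attempt and no reset: what is moved stays moved. The work goes in short steps, each a Python script; the robot and the scene stay as the last script left them, time stands still between calls to the robot, and variables do not carry over. Pictures are saved under pics/ and viewed, about 8 in all and at most 12, crops included, and the job is handed in when it is done.

```bash
ls; mkdir -p pics
cat > h.py <<'E'
import numpy as np, cv2
from plant import *
def cloud(name):
    im,d=get_image(name); c=get_calibration(name); K=np.array(c["intrinsics"]);D=np.array(c["dist_coeffs"]);T=np.array(c["world_from_camera"])
    h,w=d.shape; v,u=np.mgrid[:h,:w]
    n=cv2.undistortPoints(np.stack([u,v],-1).reshape(-1,1,2).astype(np.float64),K,D).reshape(h,w,2)
    P=np.dstack([n*d[...,None],d]); W=P@T[:3,:3].T+T[:3,3]; W[d==0]=np.nan
    return im,W
def save(im,f,box=None,s=1):
    if box: im=im[box[1]:box[3],box[0]:box[2]]
    cv2.imwrite(f,cv2.resize(im[...,::-1],None,fx=s,fy=s,interpolation=cv2.INTER_CUBIC))
E
python3 - <<'E'
from h import *
for n in("scene","top"):
    im,W=cloud(n); save(im,f"pics/{n}0.png",s=1.5); np.savez(f"{n}0.npz",im=im,W=W)
    print(n,np.array(get_calibration(n)["world_from_camera"]).round(3).tolist())
print(observe())
E
```

```text
pics
scene [[-0.704, 0.527, -0.477, 1.121], [0.71, 0.535, -0.457, 0.535], [0.014, -0.661, -0.75, 1.0], [0.0, 0.0, 0.0, 1.0]]
top [[-0.023, -0.988, 0.156, 0.323], [-1.0, 0.024, 0.004, -0.005], [-0.007, -0.156, -0.988, 1.719], [0.0, 0.0, 0.0, 1.0]]
{'time_s': 0.1, 'q': array([-1.39810003e+00,  2.21168820e-01,  1.52748340e+00, -9.82450316e-06,
        1.39473880e+00, -1.26122541e-01]), 'joint_velocities': array([-0.00011896, -0.00306541, -0.0028004 ,  0.00194122, -0.0008214 ,
        0.00130877]), 'joint_torque': array([ 1.92645493e-03, -4.98242748e+01, -3.90548301e+01, -6.91177752e-05,
        5.62827729e-03, -8.17367976e-06]), 'eef_pos': array([ 0.18387889, -0.59676108,  0.23030234]), 'tcp_rot': array([-1.69154209,  1.56899793,  1.74887113]), 'ft_force': array([-0.016973  , -0.13447337,  0.1464877 ]), 'torque': array([ 0.06175123, -0.01439466,  0.02363141]), 'opening': 0.08526248590267167}
```

View pics/top0.png

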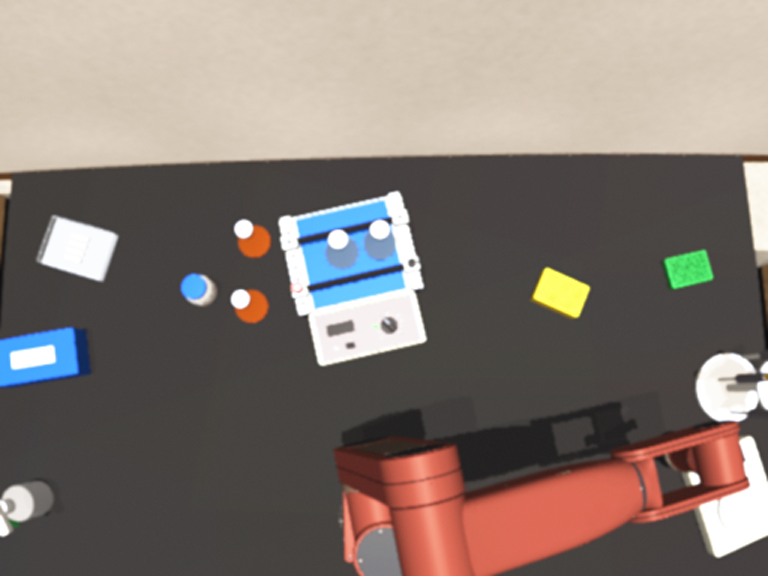

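View pics/scene0.png

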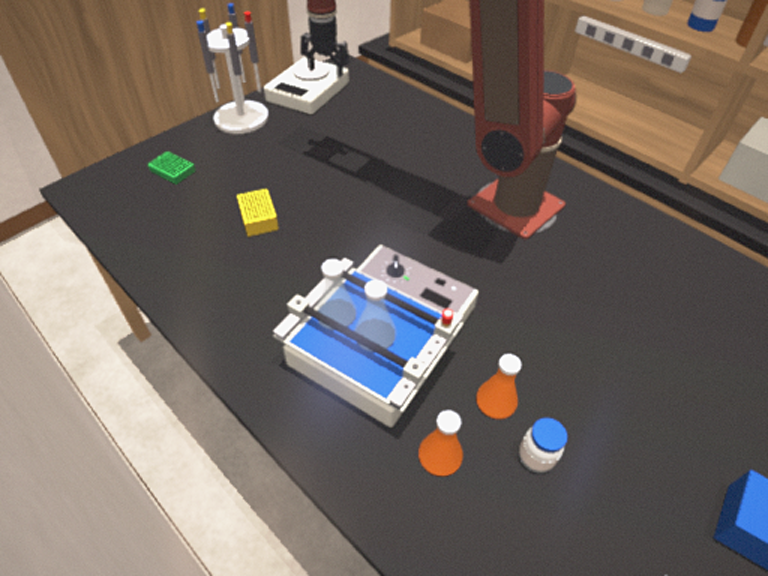

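Run:
```python
from h import *
S=np.load("scene0.npz");T=np.load("top0.npz")
a=cv2.resize(S["im"][155:255,180:330],None,fx=5,fy=5,interpolation=cv2.INTER_CUBIC)
save(a,"pics/crop0.png")
for nm,Z in(("scene",S),("top",T)):
    im,W=Z["im"],Z["W"]; hsv=cv2.cvtColor(im,cv2.COLOR_RGB2HSV).astype(int);H,s,v=hsv[...,0],hsv[...,1],hsv[...,2]
    z=W[...,2]
    reg=(W[...,0]>.35)&(W[...,0]<1)&(abs(W[...,1])<.3)
    blue=reg&(H>100)&(H<120)&(s>150)&(abs(z-.108)<.012)
    con=reg&(abs(z-.075)<.008)&(W[...,0]<.7)
    plane=lambda m:W[m][:,:2]
    for n,m in(("blue",blue),("console",con)):
        p=plane(m)
        if len(p)<10: print(n,len(p));continue
        m2=cv2.morphologyEx(m.astype(np.uint8),cv2.MORPH_OPEN,np.ones((3,3)))>0
        r=cv2.minAreaRect((plane(m2)*1000).astype(np.float32)); print(nm,n,len(p),np.round(r[0],1),np.round(r[1],1),round(r[2],2),"z",np.nanmedian(z[m2]).round(4), cv2.boxPoints(r).round().tolist())
    red=reg&((H<8)|(H>172))&(s>120)&(v>80)&(z>.14)&(z<.2)
    print(nm,"red",red.sum(),np.nanmean(W[red],0) if red.any() else "", W[red].max(0) if red.any() else "",W[red].min(0) if red.any() else "")
    gr=reg&(H>40)&(H<85)&(s>100)&(z<.1); print(nm,"green",gr.sum(),np.nanmean(W[gr],0), np.argwhere(gr).mean(0))
    bk=reg&(z>.095)&(z<.118)&(v<80)&(W[...,0]<.62);print(nm,"dialtop",bk.sum(),np.nanmean(W[bk],0))
```

```text
scene blue 2006 [679.2  75.8] [199.2 230.2] 11.75 z 0.1083 [[558.0, 168.0], [605.0, -57.0], [800.0, -17.0], [753.0, 209.0]]
scene console 1567 [469.6  34. ] [105.3 266.9] 10.92 z 0.0758 [[393.0, 155.0], [443.0, -107.0], [547.0, -87.0], [496.0, 175.0]]
scene red 38 [0.57679851 0.19828318 0.17929449] [0.58293119 0.20573143 0.18722041] [0.5661246  0.18446462 0.16521806]
scene green 2 [0.48420912 0.01408793 0.07575989] [185.  270.5]
scene dialtop 0 [nan nan nan]
top blue 1883 [664.2  70.6] [222.1 219.7] 11.26 z 0.1088 [[534.0, 157.0], [577.0, -59.0], [795.0, -15.0], [752.0, 200.0]]
top console 2287 [483.   32.9] [131.8 266. ] 11.97 z 0.0757 [[391.0, 149.0], [446.0, -111.0], [575.0, -84.0], [520.0, 177.0]]
top red 0   
top green 0 [nan nan nan] [nan nan]
top dialtop 0 [nan nan nan]<stdin>:20: RuntimeWarning: Mean of empty slice
<stdin>:19: RuntimeWarning: Mean of empty slice
<stdin>:19: RuntimeWarning: Mean of empty slice.
  ret = um.true_divide(
```

View pics/crop0.png

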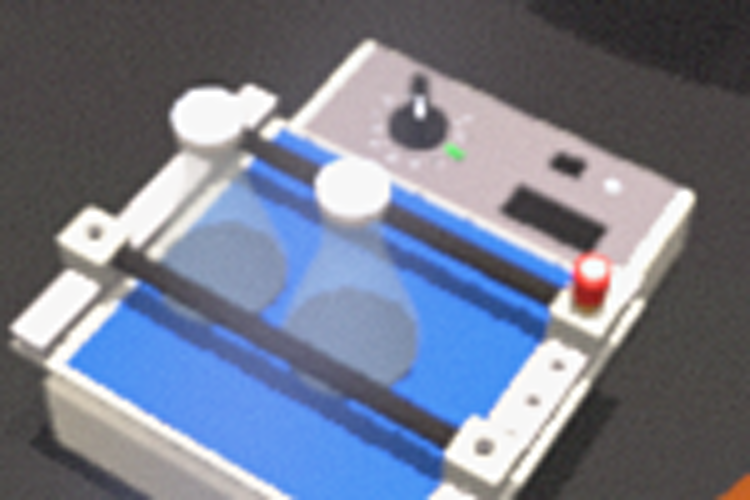

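```bash
cat >> h.py <<'E'
def proj(name,P):
    c=get_calibration(name);T=np.linalg.inv(np.array(c["world_from_camera"]))
    return cv2.projectPoints(np.asarray(P,float).reshape(-1,1,3),cv2.Rodrigues(T[:3,:3])[0],T[:3,3],np.array(c["intrinsics"]),np.array(c["dist_coeffs"]))[0].reshape(-1,2)
def sh(p,o,yaw):
    p=np.asarray(p,float);c,s=np.cos(yaw),np.sin(yaw)
    return p@np.array([[c,s,0],[-s,c,0],[0,0,1]])+[o[0],o[1],0]
def sample(name,im,P):
    g=im.astype(np.float32); uv=proj(name,P).astype(np.float32)
    return cv2.remap(g,uv[:,0].reshape(1,-1),uv[:,1].reshape(1,-1),cv2.INTER_LINEAR)[0]
E
python3 - <<'E'
from h import *
for nm in("scene","top"):
    im=np.load(nm+"0.npz")["im"]; g=im.astype(np.float32).mean(-1)
    o,yaw=np.array([.656,.0695]),np.radians(11.7)
    def edge(mk,ss,ts):
        r=[]
        for s in ss:
            v=sample(nm,g,sh([mk(s,t) for t in ts],o,yaw)); v=cv2.GaussianBlur(v[None,:],(1,9),1)[0]if 0 else v
            lo,hi=v[:8].mean(),v[-8:].mean()
            if hi-lo<40: continue
            k=np.argmax(v>(lo+hi)/2); r.append((s,ts[k]))
        r=np.array(r)
        if len(r)<8: return None
        for _ in range(3):
            a=np.polyfit(*r.T,1); e=r[:,1]-np.polyval(a,r[:,0]); r=r[abs(e)<2*e.std()+1e-4]
        return len(r),round(a[1]*1000,1),round(np.degrees(a[0]),2),round(e.std()*1000,2)
    t=np.arange(-.02,.0201,.0005)
    print(nm,"front x (-243), slope",edge(lambda s,t:(-.243+t,s,.075),np.linspace(-.12,.12,60),t))
    print(nm,"left y slope",edge(lambda s,t:(s,.133-t,.075),np.linspace(-.235,-.13,40),t))
    print(nm,"right y slope",edge(lambda s,t:(s,-.133+t,.075),np.linspace(-.235,-.13,40),t))
    # rectified dial view, z=.11 (bar top) and z=.075 (console)
    N=200;gx,gy=np.meshgrid(np.linspace(.05,-.05,N),np.linspace(.05,-.05,N),indexing="ij") # rows: +x up, cols: +y left
    for z in(.11,.0765):
        P=sh(np.stack([gx.ravel()-.185,gy.ravel()-.055,0*gx.ravel()+z],1),o,yaw)
        b=sample(nm,im,P[:32000]);b2=sample(nm,im,P[32000:])
        r=np.concatenate([b,b2]).reshape(N,N,3)
        r[N//2,:]*=.8; r[:,N//2]*=.8
        globals().setdefault("L",[]).append(r.clip(0,255).astype(np.uint8))
save(np.vstack([np.hstack(L[:2]),np.hstack(L[2:])]),"pics/dial.png",s=1.5)
E
```

```text
scene front x (-243), slope (56, np.float64(3.5), np.float64(0.08), np.float64(0.65))
scene left y slope (34, np.float64(-12.7), np.float64(-1.09), np.float64(0.68))
scene right y slope (30, np.float64(2.6), np.float64(0.63), np.float64(0.28))
top front x (-243), slope (60, np.float64(-2.5), np.float64(-0.03), np.float64(0.31))
top left y slope (39, np.float64(-4.0), np.float64(0.06), np.float64(0.24))
top right y slope (38, np.float64(-6.6), np.float64(-0.2), np.float64(0.16))
```

View pics/dial.png

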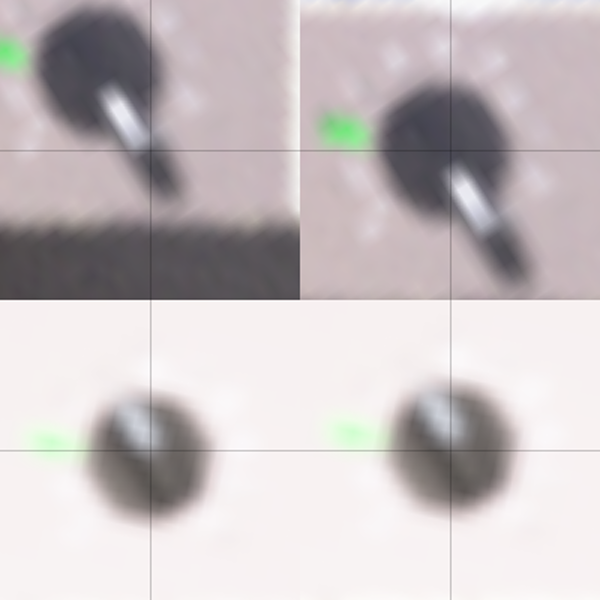

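The two clear flasks, at scene (340,300) and (376,320), stand on the platform. The orange flasks at (498,385) and (442,445) are decoys. The crop confirms the red knob at the near bar's left end. The rectified view gives the shaker yaw as 11.7° and the pointer at about 27° in the shaker frame (q≈1.88). Next I grip the dial.

```bash
cat >> h.py <<'E'
O,YAW=np.array([.656,.0693]),np.radians(11.7)
D=sh([-.1848,-.0545,0],O,YAW)
def say(t=""):
    s=observe(); print(t,round(s["time_s"],2),s["eef_pos"].round(4),s["tcp_rot"].round(3),s["ft_force"].round(1),s["torque"].round(2),round(s["opening"],4),"q",s["q"].round(2)); return s
def down(y): return [0,np.pi/2,y]
E
python3 - <<'E'
from h import *
a0=np.radians(38)
for k in(0,-np.pi):
    for a in(a0,np.radians(92.7)):
        print(k,a,inverse_kinematics([D[0],D[1],.085],down(a+k)))
E
```

```text
0 0.6632251157578453 [-0.20653961  0.05127984  2.00791004  0.          1.08240278 -2.44056105]
0 1.6179202165987436 None
-3.141592653589793 0.6632251157578453 [-2.06539608e-01  5.12798356e-02  2.00791004e+00 -4.44089210e-16
  1.08240278e+00  7.01031603e-01]
-3.141592653589793 1.6179202165987436 [-2.06539608e-01  5.12798356e-02  2.00791004e+00 -4.44089210e-16
  1.08240278e+00 -2.53663498e-01]
```

Run:
```python
from h import *
a0,a1=np.radians(38)-np.pi,np.radians(92.7)-np.pi
gripper_to(.04,30)
movep([D[0],D[1],.2],down(a0)); say("above")
im,W=cloud("scene"); save(im,"pics/above.png",(180,100,330,260),4)
print("hit",move_l([D[0],D[1],.086],feed=.08,max_force=8)); say("low")
gripper_to(0.0,30); say("grip")
movep([D[0],D[1],.086],down(a1)); say("turned")
gripper_to(.04); say("open")
move_l([D[0],D[1],.2],feed=.15); 
movep([D[0]-.02,D[1]-.2,.3],down(a1)); say("away")
L=[]
for nm in("scene","top"):
    im,W=cloud(nm); np.savez(nm+"1.npz",im=im,W=W)
    N=200;gx,gy=np.meshgrid(np.linspace(.05,-.05,N),np.linspace(.05,-.05,N),indexing="ij")
    for z in(.11,.0765):
        P=sh(np.stack([gx.ravel()-.185,gy.ravel()-.055,0*gx.ravel()+z],1),O,YAW)
        L.append(np.concatenate([sample(nm,im,P[:32000]),sample(nm,im,P[32000:])]).reshape(N,N,3).clip(0,255).astype(np.uint8))
save(np.vstack([np.hstack(L[:2]),np.hstack(L[2:])]),"pics/dial1.png",s=1.5)
```

```text
above 2.92 [ 0.4863 -0.0223  0.2001] [ 1.527  1.57  -0.953] [-0.1 -1.6  0.9] [ 0.    0.03 -0.01] 0.0397 q [-0.21 -0.09  1.91 -0.    1.32  0.7 ]
hit False
low 4.55 [ 0.4866 -0.0216  0.0866] [ 2.274  1.57  -0.205] [-0.2  0.6  0.3] [-0.02 -0.03 -0.01] 0.0404 q [-0.21  0.05  2.01  0.    1.08  0.7 ]
grip 4.91 [ 0.4866 -0.0219  0.0865] [ 1.895  1.57  -0.583] [ 0.4 -2.2  2.5] [-0.35  0.02  0.06] 0.011 q [-0.21  0.05  2.01 -0.    1.08  0.7 ]
turned 5.82 [ 0.4861 -0.0217  0.0865] [-0.087  1.571 -1.611] [-2.3 -1.6  5.3] [-0.24  0.33  0.06] 0.0113 q [-0.21  0.05  2.01 -0.    1.09 -0.25]
open 6.21 [ 0.4859 -0.0214  0.0858] [-2.151  1.57   2.609] [-0.8 -0.2 -0.4] [-0.    0.05 -0.04] 0.0398 q [-0.21  0.05  2.01  0.    1.08 -0.25]
away 8.02 [ 0.4658 -0.2205  0.2986] [-2.494  1.568  2.265] [-0.9 -0.5 -0.4] [-0.02 -0.04  0.  ] 0.0403 q [-0.6  -0.08  1.72  0.    1.51 -0.64]
```

View pics/dial1.png

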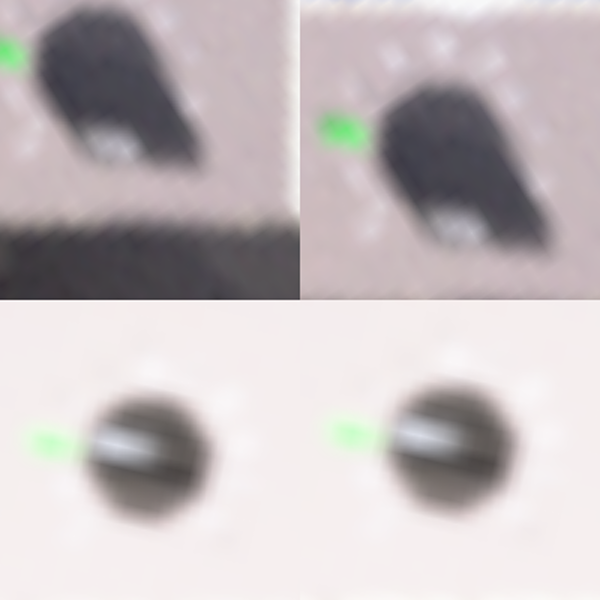

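The top view shows the pointer line (95,443) in line with the green mark (50,442), so the dial is set. Next is the knob: locate the rod, grip, and probe the play.

Run:
```python
from h import *
est=[]
for nm in("scene","top"):
    im=np.load(nm+"1.npz")["im"].astype(np.float32); g=im.max(-1); ts=np.arange(-.1,-.02,.0005); r=[]
    for y in np.linspace(.07,.115,20):
        v=sample(nm,g,sh([(t,y,.148) for t in ts],O,YAW)); m=v<(v.min()+np.median(v))/2
        if m.any(): r.append(ts[m].mean())
    print(nm,"rod x",np.round(np.percentile(r,[10,50,90]),4)); est.append(np.median(r))
yaw=YAW-np.pi/2
for z in(.25,.16): print(inverse_kinematics(sh([-.059,.138,z],O,YAW),down(yaw)))
```

```text
scene rod x [-0.0667 -0.0654 -0.0647]
top rod x [-0.062  -0.0617 -0.0615]
[ 1.94542343e-01  1.53772802e-01  1.56755633e+00 -4.44089210e-16
  1.42026352e+00 -9.66117912e-03]
[ 1.94542343e-01  2.24715702e-01  1.65898677e+00 -4.44089210e-16
  1.25789018e+00 -9.66117912e-03]
```

Run:
```python
from h import *
yaw=YAW-np.pi/2; K=sh([-.060,.138,0],O,YAW); ux=np.array([np.cos(YAW),np.sin(YAW),0])
gripper_to(.055,60)
movep([D[0]-.02,D[1],.30],down(yaw)); movep([K[0],K[1],.25],down(yaw)); s=say("above"); f0=s["ft_force"]
im,W=cloud("scene"); save(im,"pics/knob.png",(200,120,360,260),4)
print("hit",move_l([K[0],K[1],.161],feed=.06,max_force=6)); hold(.2); say("low")
gripper_to(0.0,60); hold(.2); say("grip")
im,W=cloud("scene"); save(im,"pics/knob2.png",(200,120,360,260),4)
```

```text
above 10.19 [0.5696 0.1907 0.2501] [-0.236  1.57  -1.604] [ 0.2 -0.9  0.6] [0.03 0.02 0.02] 0.0548 q [ 0.19  0.15  1.57 -0.    1.42 -0.01]
hit False
low 12.07 [0.5694 0.1923 0.1613] [1.558 1.57  0.191] [0.5 1.6 0.5] [ 0.02  0.05 -0.05] 0.0552 q [ 0.19  0.22  1.66 -0.    1.26 -0.01]
grip 12.67 [0.5694 0.1923 0.1613] [1.576 1.57  0.209] [-0.3 -0.6  2.2] [0.02 0.12 0.07] 0.0223 q [ 0.19  0.22  1.66  0.    1.26 -0.01]
```

View pics/knob2.png

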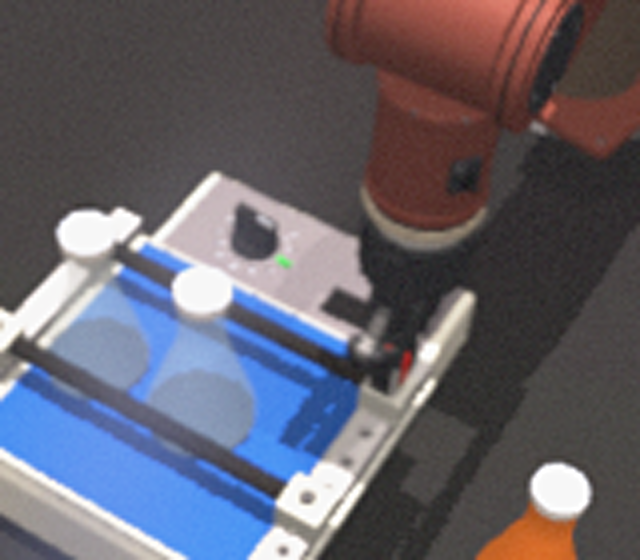

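The fingers hold the red knob at (405,362), and both flasks are undisturbed. Next I probe the play and lift.

Run:
```python
from h import *
ux=np.array([np.cos(YAW),np.sin(YAW),0]); p0=observe()["eef_pos"]
def sx(t):
    s=observe(); f=s["ft_force"]; print(t,round(s["time_s"],2),"dx %.2f dz %.2f mm"%((s["eef_pos"]-p0)@ux*1e3,(s["eef_pos"]-p0)[2]*1e3),"Fx %.1f Fz %.1f"%(f@ux,f[2]),round(s["opening"],4)); return (s["eef_pos"]-p0)@ux
h=[]
for d in(1,-1):
    for i in range(1,9):
        move_l(p0+d*ux*i*.0005,feed=.01); x=sx("p%d"%i); 
        if abs(observe()["ft_force"]@ux)>7: break
    h.append(x); move_l(p0,feed=.01)
c=sum(h)/2; print("centre",c)
move_l(p0+ux*c,feed=.01); sx("c")
move_l(p0+ux*c+[0,0,.0112],feed=.02); hold(.2); sx("lift")
np.save("c.npy",np.r_[p0,c])
```

```text
p1 12.97 dx 0.38 dz -0.01 mm Fx -1.8 Fz 3.0 0.0223
p2 13.22 dx 1.03 dz 0.04 mm Fx -1.5 Fz 2.9 0.022
p3 13.47 dx 1.59 dz 0.04 mm Fx -1.1 Fz 3.5 0.0224
p4 13.72 dx 1.88 dz 0.00 mm Fx -2.8 Fz 3.9 0.0221
p5 13.97 dx 2.04 dz -0.02 mm Fx -4.0 Fz 4.8 0.0222
p6 14.22 dx 2.16 dz -0.00 mm Fx -5.4 Fz 6.3 0.0221
p7 14.47 dx 2.30 dz 0.01 mm Fx -8.3 Fz 7.2 0.0221
p1 15.22 dx -0.35 dz 0.06 mm Fx 1.1 Fz 2.3 0.0218
p2 15.47 dx -0.99 dz 0.03 mm Fx 1.7 Fz 0.6 0.0222
p3 15.72 dx -1.43 dz 0.07 mm Fx 0.9 Fz 2.7 0.0221
p4 15.97 dx -1.62 dz 0.06 mm Fx 3.2 Fz 0.8 0.0227
p5 16.22 dx -1.80 dz 0.10 mm Fx 5.6 Fz -1.0 0.0219
p6 16.47 dx -1.93 dz 0.10 mm Fx 7.0 Fz -1.2 0.0219
p7 16.72 dx -2.05 dz 0.12 mm Fx 9.2 Fz -2.7 0.022
centre 0.00012420886136193187
c 17.47 dx -0.03 dz 0.01 mm Fx -0.8 Fz 4.4 0.0218
lift 18.38 dx -0.24 dz 10.81 mm Fx -1.5 Fz -10.3 0.0222
```

Run:
```python
from h import *
a=np.load("c.npy");p0,c=a[:3],a[3]; ux=np.array([np.cos(YAW),np.sin(YAW),0])
def sx(t):
    s=observe(); f=s["ft_force"]; print(t,round(s["time_s"],2),"dx %.2f dz %.2f mm"%((s["eef_pos"]-p0)@ux*1e3,(s["eef_pos"]-p0)[2]*1e3),"F",f.round(1),"Fx %.1f"%(f@ux),round(s["opening"],4))
P=p0+ux*c
move_l(P+ux*.0297+[0,0,.0112],feed=.02); hold(.2); sx("slid")
z=.0112
while z>.0:
    z-=.001; move_l(P+ux*.0297+[0,0,z],feed=.01); sx("z%.1f"%(z*1e3))
    if observe()["ft_force"][2]>5: break
im,W=cloud("scene"); save(im,"pics/slid.png",(200,120,360,260),4)
```

```text
slid 20.21 dx 29.91 dz 11.25 mm F [ -0.4  -1.9 -10.1] Fx -0.8 0.0222
z10.2 20.46 dx 29.94 dz 10.21 mm F [  0.8  -1.2 -10.7] Fx 0.5 0.0227
z9.2 20.71 dx 29.98 dz 9.22 mm F [ 1.1 -1.9 -9.8] Fx 0.7 0.0222
z8.2 20.96 dx 29.94 dz 8.19 mm F [ 2.1 -1.8 -9.8] Fx 1.7 0.022
z7.2 21.21 dx 29.96 dz 7.23 mm F [ 1.2 -1.9 -9.4] Fx 0.8 0.0224
z6.2 21.46 dx 29.95 dz 6.21 mm F [ 1.5 -1.4 -8.5] Fx 1.1 0.0222
z5.2 21.71 dx 29.96 dz 5.24 mm F [ 1.4 -2.4 -9.2] Fx 0.9 0.0221
z4.2 21.96 dx 29.93 dz 4.19 mm F [ 2.1 -2.8 -8.5] Fx 1.5 0.0224
z3.2 22.21 dx 29.92 dz 3.20 mm F [ 2.  -2.4 -8.1] Fx 1.5 0.0221
z2.2 22.46 dx 29.91 dz 2.20 mm F [ 1.7 -2.3 -7.9] Fx 1.2 0.0221
z1.2 22.71 dx 29.89 dz 1.19 mm F [ 1.6 -1.9 -8.3] Fx 1.1 0.0221
z0.2 22.96 dx 29.87 dz 0.23 mm F [ 1.2 -2.5 -6.5] Fx 0.7 0.0221
z-0.8 23.21 dx 30.20 dz 0.12 mm F [-0.6 -3.  -0.9] Fx -1.2 0.0223
```

View pics/slid.png

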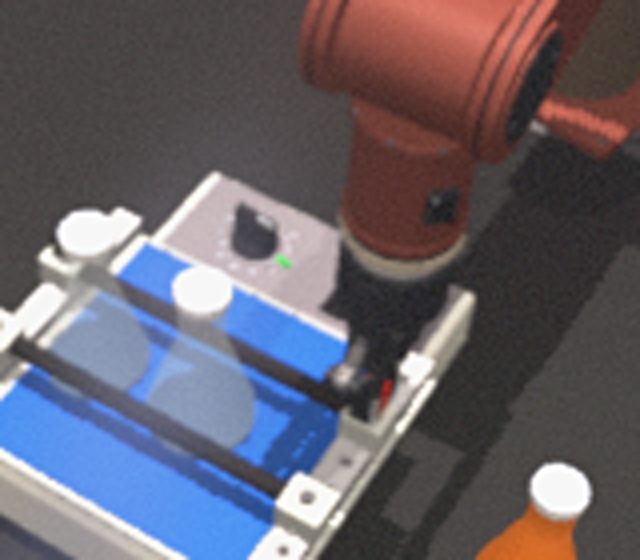

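The knob is home on its collar, one hole further on (dx 30.2 mm, dz 0.1 mm). The caps at (85,235) and (203,290) have not moved. Next I press to about 10 N.

Run:
```python
from h import *
a=np.load("c.npy");p0,c=a[:3],a[3]; ux=np.array([np.cos(YAW),np.sin(YAW),0])
def avg(n=6):
    F=[]
    for _ in range(n): hold(.05); F.append(observe()["ft_force"])
    return np.mean(F,0)
z=-.0008; B=p0+ux*(c+.0299)
for i in range(25):
    f=avg(); s=observe(); print(round(s["time_s"],1),"z%.2f"%(z*1e3),f.round(1),"dz %.2f"%((s["eef_pos"]-p0)[2]*1e3))
    if abs(f[2]-10.5)<1: break
    z-=np.clip((10.5-f[2])*1e-4,-.0005,.0006)
    move_l(B+[0,0,z],feed=.01)
hold(1); f=avg(10); s=observe(); print("final",s["time_s"],f.round(2),s["opening"],"dx %.2f"%((s["eef_pos"]-p0)@ux*1e3))
im,W=cloud("scene"); d=cv2.absdiff(im,np.load("scene0.npz")["im"]).max(-1)
im2,_=cloud("top"); save(np.hstack([im[100:280,120:380],im2[100:280,120:380]]),"pics/final.png",s=1.5)
```

```text
23.6 z-0.80 [-1.1 -3.3  2.1] dz 0.05
24.1 z-1.40 [-1.  -3.1  5.9] dz 0.00
24.7 z-1.86 [-0.8 -3.   7.3] dz 0.00
25.2 z-2.18 [-1.1 -2.9  8.4] dz -0.04
25.8 z-2.39 [-1.6 -3.5  8.9] dz -0.07
26.3 z-2.55 [-1.2 -3.4  9.2] dz -0.07
26.9 z-2.67 [-1.3 -3.1 10.1] dz -0.08
final 28.3583 [-1.57 -3.26 10.16] 0.022061002996542144 dx 31.54
```

View pics/final.png

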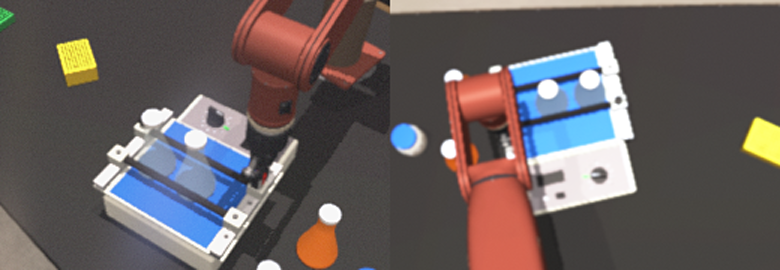

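The force is 10 N, but pressing let the bar creep to dx 31.5 mm, the edge of its play. I'll bring it back to the middle at the same force.

Run:
```python
from h import *
a=np.load("c.npy");p0,c=a[:3],a[3]; ux=np.array([np.cos(YAW),np.sin(YAW),0])
def avg(n=8):
    F=[];X=[]
    for _ in range(n): hold(.05); s=observe(); F.append(s["ft_force"]); X.append((s["eef_pos"]-p0)@ux-c)
    return np.mean(F,0),np.mean(X),s["time_s"]
z=-.00267; x=.0299
for i in range(14):
    f,X,t=avg(); print(round(t,1),"cmd x%.2f z%.2f"%(x*1e3,z*1e3),f.round(1),"x %.2f"%(X*1e3))
    if abs(f[2]-10.3)<.8 and abs(X-.0299)<.0004: break
    x-=np.clip((X-.0299)*.7,-.0006,.0006); z-=np.clip((10.3-f[2])*1e-4,-.0005,.0005)
    move_l(p0+ux*(c+x)+[0,0,z],feed=.01)
hold(1); f,X,t=avg(); print("final",t,f.round(2),"x %.2f"%(X*1e3))
im,W=cloud("scene"); A=np.load("scene1.npz")["im"]
save(np.hstack([A[130:240,180:270],im[130:240,180:270]]),"pics/cmp.png",s=4)
# flask caps: white blobs, before vs now (pixel shift by template matching)
for n,(u,v) in {"right":(222,179),"left":(250,193)}.items():
    g=lambda q:cv2.cvtColor(q,cv2.COLOR_RGB2GRAY); T=g(A)[v-9:v+9,u-10:u+10]
    R=cv2.matchTemplate(g(im)[v-14:v+14,u-15:u+15],T,cv2.TM_CCOEFF_NORMED); _,m,_,l=cv2.minMaxLoc(R); print(n,m,np.array(l)-5,R[l[1]-1:l[1]+2,l[0]-1:l[0]+2].round(3).tolist())
```

```text
28.9 cmd x29.90 z-2.67 [-1.6 -3.3  9.4] x 31.42
29.5 cmd x29.30 z-2.76 [ 0.2 -3.   9. ] x 31.33
30.2 cmd x28.70 z-2.90 [ 1.3 -2.5  8.8] x 31.06
30.8 cmd x28.10 z-3.04 [ 1.9 -2.7  9. ] x 30.63
31.5 cmd x27.59 z-3.18 [ 2.  -2.3  9.1] x 30.22
32.1 cmd x27.36 z-3.30 [ 1.8 -2.1  9.8] x 30.10
final 33.5083 [ 1.72 -2.59  9.97] x 30.11
right 0.8645912408828735 [0 0] [[0.7310000061988831, 0.7950000166893005, 0.7829999923706055], [0.8009999990463257, 0.8650000095367432, 0.8140000104904175], [0.6959999799728394, 0.7170000076293945, 0.6539999842643738]]
left 0.9523756504058838 [0 0] [[0.8429999947547913, 0.8809999823570251, 0.8029999732971191], [0.9089999794960022, 0.9520000219345093, 0.8640000224113464], [0.8759999871253967, 0.8989999890327454, 0.8180000185966492]]
```

View pics/cmp.png

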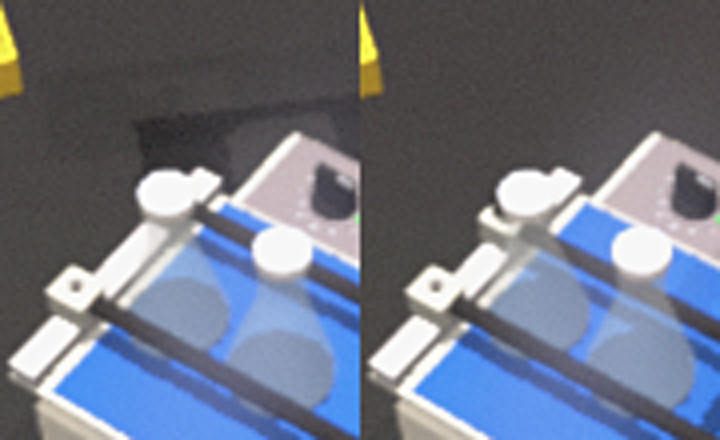

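The before and after crops match: caps (165,195)/(525,195) and (283,252)/(643,252), and the same feet, so the flasks have not moved. The bar is in its hole, so I hand in.

Run:
```python
from h import *
say("end"); print(job_done())
```

```text
end 33.56 [0.599  0.1984 0.1612] [1.581 1.564 0.214] [ 1.8 -2.7 10.2] [-0.43 -0.15 -0.03] 0.022 q [ 0.19  0.28  1.58  0.    1.27 -0.01]
the job is handed in; nothing more can be done
None
```

The shaker is ready, and I handed the job in at 33.6 s with the gripper still holding the red knob.

- **Dial:** I turned it back until the white pointer stands at the green mark. In the rectified top view the pointer measured about 81°, which is the mark's angle.
- **Clamp bar:** I pulled the knob up about 11 mm and slid the bar 30 mm towards the flasks. The pin then dropped fully home, with the knob back at its starting height on the collar.
- **Final hold:** The knob is pressed down with 10.0 to 10.2 N.

**Check that disagreed:** while I was building up the push, the bar crept about 1.5 mm towards the flasks, to the edge of its play. I brought it back to 30.1 mm at the same force. It may have come very close to the flasks at that moment. Comparing the flask caps before and after showed no shift to the pixel (about 3 mm in that view), and the pictures show no movement of the feet either.

The last pictures show the yellow rack and the jar standing with nothing near them. I did not measure their positions before and after.

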